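# Unlock the bottle clamp and hold it open

### The job

The appliance on the bench is ready for its bottle: slide the transport lock's round knob outward, away from the clamp, fully to its end stop, and only then pull the spring clamp out by its steel cross bar, towards the appliance's front, until the pointer on the bar lines up with the steel index tab beside it. Finish while still holding the clamp there with the gripper against its spring, as a colleague is about to set the bottle in; do not let go, and do not disturb the loose things lying around or on the appliance.

Things in the scene. Friction and masses are not known exactly. Their poses are not given: they have to be found in the camera images.
- unit: appliance fixed to the bench, lying on its white slotted housing (360 x 320 mm, 45 high), aluminium plate on top (top face 48 mm above bench). Origin: centre of underside, on the bench. -x: its front; +y: side of lock and fan; z up. Yaw within 0.45 rad. In its frame, over the plate: fan 80 x 80, 24 high at (115, 95) mm; backstop 36 high at x 100 to 120, |y| < 40; board 15 high at (105, -100)
- jaw: the spring clamp, a flat steel slide on the plate along the unit's x at y = 0, curved jaw at its +x end, upright cross bar near its front. Origin and axes coincide with the unit's at home. Moves only along unit -x, 0 to 85 mm; starts home. A spring draws it home: 3 N at home, 9 N at 65 mm. With the lock less than 20 mm along, the lock's tongue blocks it after 3 mm
- jaw_handle (a point): grip point of the clamp's cross bar: upright steel plate 10 mm thick along unit x, 60 wide along y, from 4 to 50 mm above the chassis plate. Point: mid thickness and width, 36 mm above the plate. At home 30 mm in front (-x) of the unit's origin. Clear before and behind except guide blocks 9 mm high 55 mm in front and the jaw (30 mm high) 75 mm behind, moving with it
- jaw_pointer (a point): tip of the pointer, a 3 mm thick steel finger sticking out 15 mm from the cross bar's -y end: 45 mm to -y of the bar's middle, mid thickness of the bar, 40 mm above the plate. Moves with the clamp
- mark_tab (a point): index tab: dark steel upright plate, 3 mm thick along unit x, 22 wide, 44 high, fixed on a slotted strip at the clamp's -y side. Point: its edge nearest the clamp, mid thickness, 40 mm above the plate; axes as the unit's. It stands 30 to 65 mm in front (-x) of the pointer's home; the pointer passes it 5 mm clear in y. On the mark: both have the same unit x
- lock (a joint): transport lock, m: 0 = fully locked; grows as the knob slides along the unit's +y (away from the clamp); 0.045 = end stop, fully drawn back. Starts between 0 and 0.010. It slides with about 2 N of friction and stays where it is left
- lock_knob (a point): lock's round black upright knob, 18 mm in diameter, from 10 to 44 mm above the chassis plate; point on its axis, 29 mm above the plate (77 above the bench). In the unit's frame at x = 15 mm, y = 62 mm plus the lock's value. At least 25 mm free all round
- bottle: loose white bottle with black cap, 76 mm in diameter, 130 mm high, on the bench beside the unit's -y side; origin at its foot. To be left where it is
- cap: loose black cap, 42 mm in diameter, 18 mm high, lying on the chassis plate at the front +y corner; origin at its foot. To be left where it is
- spacer: loose aluminium ring, 28 mm in diameter, 14 mm high, lying on the chassis plate at its -y side; origin at its foot. To be left where it is
- driver: loose screwdriver lying on the bench at the left (world +y). To be left where it is
- spanner: loose spanner lying on the bench at the right (world -y). To be left where it is
- spare_fan: loose spare fan, 80 x 80 x 25 mm, on the bench at the left; origin at its foot. To be left where it is
- tray: loose grey parts tray, 140 x 100 x 30 mm, on the bench at the right; origin at its foot. To be left where it is

How it is judged:
By the outcome, as a careful person would: the job done as asked, in the order asked, and still so for the second after the job is handed in, while the arm keeps its last pose, push and grip.
It also fails if it takes over 38 s, if anything falls off the work surface, if the arm or the gripper's body presses on something with over 40 N, if the wrist force passes 120 N, or if a joint passes its speed limit or range.

### The arm

A 6-joint arm with a two-finger parallel gripper is mounted at the origin on the work surface. World frame = base frame: x ahead of the robot, y to its left, z up, the work surface at z = 0. Lengths are in m, angles in degrees, forces in N, time in s.
With the tool pointing down it reaches from about 0.275 to 0.75 m from the base axis. Payload 10.2 kg.
Tool frame: the origin (TCP) lies at the very end of the fingers, on their centre line; the grasp point (between the pads) lies 19 mm behind it (grip_depth is the distance from the TCP to the grasp point, in m); z points along the fingers, y is the line along which they close (so a half turn about z gives the same grasp; the last joint's range is limited). The gripper opens to 88 mm and grips with 3 to 60 N. Pads are 18 mm wide; open, the fingers measure 123 mm over their backs; the gripper's body (75 mm by 187 mm) begins 45 mm behind the grasp point.
Start: joints at [59.507, 17.928, 85.812, -0, 76.261, -12.8], TCP at [0.16, 0.5, 0.239] pointing down, gripper open.
Joint ranges: [-168.41, 168.41], [-55.51, 124.54], [10.69, 146.95], [-70.63, 250.63], [1, 178], [-165.06, 165.06]. Speed limits (degrees/s): [136.94, 136.94, 172.46, 180, 180, 180].

### API

Orientations are given as [roll, pitch, yaw] about the fixed x, y, z axes, in that order (R = Rz(yaw) Ry(pitch) Rx(roll)).
In Python, from cell import * gives the robot as it stands. The module is installed in compiled form; this text tells all that it offers.
- The arm moves only by the shell command python3 -m inch 'ROWS' [OPENING] [FORCE]. ROWS is text: rows parted by semicolons, each of 6 numbers parted by spaces: the shift along the tool's x, y, z in mm, then the turn, a rotation vector about the tool's x, y, z in rad. A call has 1 to 10 rows; each row is the pose to reach, as a shift and turn from the pose commanded when the call began, along the tool's axes at that moment; what a row does not reach only later rows make up. A row lasts 1/8 s, in which the tool goes at most 62.5 mm and 10.7 degrees, less where a joint would pass 70% of its speed; a pose out of reach is approached as far as the arm can. A call with a gripper value outside its range is refused whole. OPENING is the finger opening in mm, from 0 to 88.1, set as the call begins (- or left out, the last holds). The fingers move at their own pace and stop on an object; FORCE is the grip in N (left out, the last holds). Time passes only in rows, so rows that repeat a pose let the fingers close. It gives the time, the measured TCP pose, the force, the opening and the grip force at its end, in the units of the state.
- get_obs(): the state, without advancing time (a new reading comes with each control period).
- grab_frame(name): name is "side" or "top" or "wrist"; returns the picture (400x640x3 uint8, red, green, blue); there is no depth.
- calibration(name): a dict with "fx", "fy", "cx", "cy" (pixels), "position" and "rotation" of the camera in the world. Camera axes: x right, y up, looking along -z (the intrinsics and any distortion apply to the point x, -y, -z); pixel columns grow to the right and rows downward; lengths in m; the calibration is good to about 2 mm. A picture is of the moment at which its call begins: read the wrist's pose just before it. calibration takes no time and is no camera call; for the wrist camera it gives the pose at the moment of the call.
- close_job(): hands the job in; it is judged then, once.
The state is a dict: "t": time; "qpos": joint angles; "joint_velocities": joint speeds; "joint_efforts": joint torques, N m; "position": TCP position; "orientation": TCP orientation; "wrist_force": force on the tool from outside, world axes, zero at the start; "ft_torque": the same for the moment, N m; "finger_gap": finger opening in m; "grasp_force": force on a finger pad.
Only numpy, scipy, OpenCV 4.12 (cv2) and the standard library are available. Lean on these libraries where they do the work, as an engineer would, in place of code of your own. Each camera call takes 0.05 s, during which the arm holds its last target. There are 200 camera calls.

## Working session

There is one attempt and no reset: what is moved stays moved. The work goes in short steps, Python scripts to look and compute and a shell command to move; the robot and the scene stay as the last step left them, time stands still between calls to the robot, and variables do not carry over. Pictures are saved under pics/ and viewed, at most 10 in all, crops included, and the job is handed in when it is done.

```bash
mkdir -p pics; python3 - <<'E'
from cell import *
import cv2,json
o=get_obs();print(o)
for n in("top","side"):
    print(n,calibration(n)); cv2.imwrite(f"pics/{n}0.png",cv2.cvtColor(grab_frame(n),cv2.COLOR_RGB2BGR))
print(calibration("wrist"))
E
```

```text
{'t': 0.0, 'qpos': array([ 5.95080185e+01,  1.79593169e+01,  8.58534055e+01,  1.06391620e-04,
        7.62609677e+01, -1.28004506e+01]), 'joint_velocities': array([ 0.06134287,  0.0079585 ,  0.03498706, -0.03581887,  0.00199831,
        0.07356639]), 'joint_efforts': array([ 2.54750790e-03, -4.02214837e+01, -2.52267730e+01,  6.95041800e-02,
        3.52934247e-02, -7.52785013e-05]), 'position': array([0.15943257, 0.49995001, 0.23816617]), 'orientation': array([-1.79928164e+02, -1.64272372e-02,  1.62308433e+02]), 'wrist_force': array([-0.3472377 ,  0.35277894, -0.47165549]), 'ft_torque': array([-0.00520004, -0.10485645, -0.00533765]), 'grasp_force': 0.0, 'finger_gap': 0.08801937042268425}
top {'fx': 514.6139847993528, 'fy': 514.6139847993528, 'cx': 320.4461512580147, 'cy': 204.90751192492434, 'position': array([0.27794024, 0.00257219, 1.7112995 ]), 'rotation': array([  9.74239238,  -0.51201056, -90.22246249])}
side {'fx': 370.2328672102934, 'fy': 370.2328672102934, 'cx': 318.4610684908061, 'cy': 197.50458905674262, 'position': array([ 0.15245944, -0.57500052,  0.82410792]), 'rotation': array([ 43.10275236,  -0.67477325, -33.68256896])}
{'fx': 284.2331476262248, 'fy': 284.2331476262248, 'cx': 323.2375419325528, 'cy': 196.86682608925588, 'position': array([0.0870093 , 0.52364773, 0.38316964]), 'rotation': array([-1.71455974e+01, -1.74323399e-02,  7.23122435e+01])}
```

View pics/top0.png

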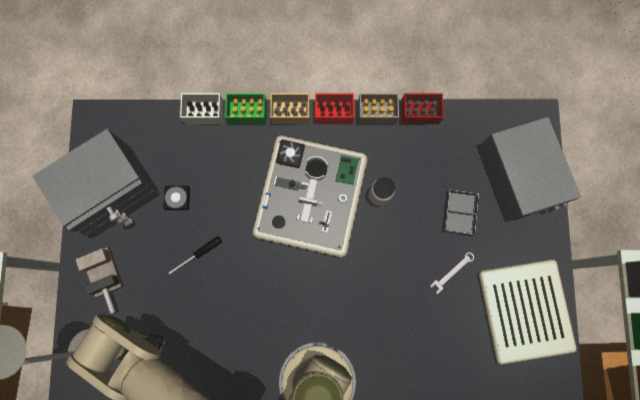

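View pics/side0.png

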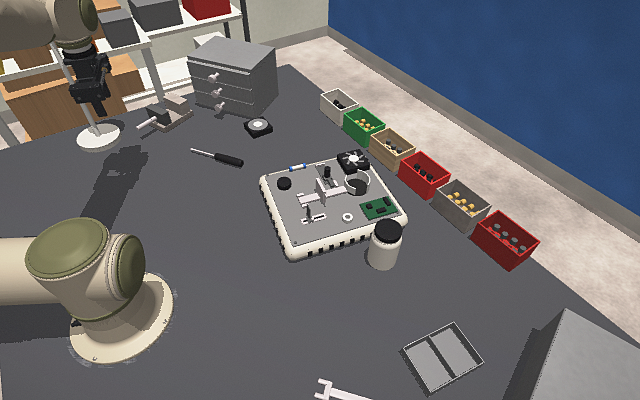

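Top: the unit spans corners at about (278,137), (367,153), (345,255), (254,238), with the fan at the upper left. Side: the unit is centred near (330,205). I'll enlarge both.

```bash
python3 - <<'E'
import cv2
a=cv2.imread("pics/top0.png")[125:265,245:380]; b=cv2.imread("pics/side0.png")[145:245,265:400]
cv2.imwrite("pics/topc.png",cv2.resize(a[25:115,10:130],None,fx=6.5,fy=6.5,interpolation=2))
cv2.imwrite("pics/sidec.png",cv2.resize(b,None,fx=5.9,fy=5.9,interpolation=2))
E
```

```text
(no output)
```

View pics/topc.png

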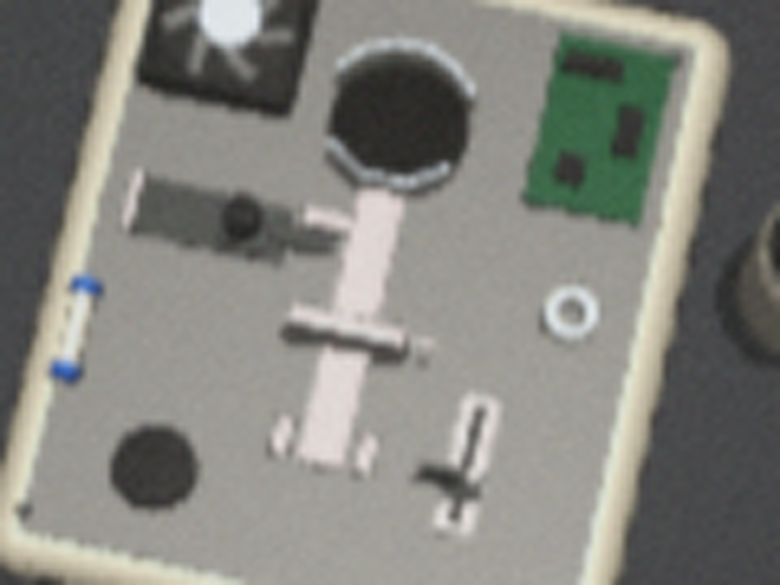

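View pics/sidec.png

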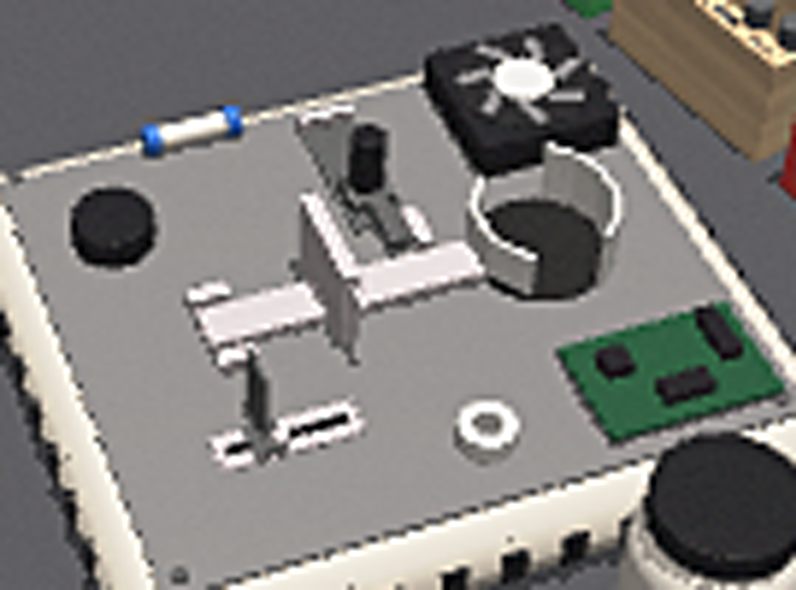

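Top crop: knob top (240,213), bar top ends (290,310) and (405,340), fan hub (230,18), spacer (572,312), cap (153,467), tab's clamp end (415,475). Side crop: knob top (370,130), bar top ends (308,197) and (355,278), fan hub (525,78), spacer (488,424), cap (113,215), tab top (252,352).

```bash
cat > h.py <<'E'
from cell import *
import numpy as np, cv2
from scipy.spatial.transform import Rotation as R
from scipy.optimize import least_squares
def proj(c,P):
    p=R.from_euler('xyz',c['rotation'],degrees=True).inv().apply(np.atleast_2d(P)-c['position'])
    return np.c_[c['cx']+c['fx']*p[:,0]/-p[:,2], c['cy']-c['fy']*p[:,1]/-p[:,2]]
def tri(obs):
    f=lambda P:np.concatenate([proj(c,P)[0]-uv for c,uv in obs])
    r=least_squares(f,[.5,0,.08]); return r.x, np.abs(r.fun).max()
def U(x,y,yaw,P):
    P=np.atleast_2d(P); return R.from_euler('z',yaw).apply(P)+[x,y,0]
E
python3 - <<'E'
from h import *
T,S=calibration("top"),calibration("side")
t=lambda x,y:np.array([255+x/6.5,150+y/6.5])-.4; s=lambda x,y:np.array([265+x/5.9,145+y/5.9])-.4
D=dict(knob=(t(240,213),s(370,130)),barL=(t(290,310),s(308,197)),barR=(t(405,340),s(355,278)),hub=(t(230,18),s(525,78)),spacer=(t(572,312),s(488,424)),cap=(t(153,467),s(113,215)),tab=(t(430,475),s(252,352)))
for k,(a,b) in D.items(): print(k,*[np.round(v,4) for v in tri([(T,a),(S,b)])])
M=lambda l:np.array([[.015,.062+l,.092],[-.03,.03,.098],[-.03,-.03,.098],[.115,.095,.072]])
ks=['knob','barL','barR','hub']
def f(p):
    W=U(*p[:3],M(p[3])); return np.r_[(proj(T,W)-[D[k][0] for k in ks]).ravel(),(proj(S,W)-[D[k][1] for k in ks]).ravel()]
r=least_squares(f,[.5,0,-.2,.005],x_scale=[.1,.1,.1,.01]);print(r.x,r.fun.round(1))
x,y,w,l=r.x
print(U(x,y,w,[[-.03,0,.084],[.015,.062+l,.077]]),np.degrees(w))
for k in('tab','spacer','cap'):print(k,R.from_euler('z',-w).apply(tri([(T,D[k][0]),(S,D[k][1])])[0]-[x,y,0]))
E
```

```text
knob [0.63   0.0796 0.0921] 0.1023
barL [0.5791 0.0556 0.0924] 0.5051
barR [ 0.5656 -0.0018  0.0931] 0.0311
hub [0.7347 0.0863 0.0723] 0.0276
spacer [ 0.5846 -0.0852  0.0587] 0.3376
cap [0.5068 0.1237 0.0625] 0.0908
tab [ 0.4998 -0.0143  0.0928] 0.3862
[ 0.60043899  0.01872447 -0.22506013  0.00392542] [ 0.  -0.  -0.   0.6  0.7  0.   0.2  0.3 -0.2  0.1  0.3 -1.2  0.1 -0.6
 -0.1  0.3]
[[0.57119557 0.02541942 0.084     ]
 [0.62977294 0.07963982 0.077     ]] -12.894995651574881
tab [-0.0907259  -0.05460182  0.09280532]
spacer [ 0.00773199 -0.10483199  0.05865058]
cap [-0.11472241  0.08147506  0.06251643]
```

Heights agree with the text (knob top 92, bar top about 93–98 and tab 93, in mm). The unit is at (0.600, 0.019) with yaw -12.9°, and the travel to the mark is about 61 mm. Both grips need tool yaw 77.1°. I'll move above the knob first.

```bash
R='-576 -258 30 0 0 1.487'; python3 -m inch '-58 -26 0 0 0 0.15;-115 -52 0 0 0 0.3;-172 -77 5 0 0 0.45;-230 -103 10 0 0 0.6;-288 -129 15 0 0 0.75;-346 -155 20 0 0 0.9;-403 -181 25 0 0 1.05;-461 -206 30 0 0 1.2;-518 -232 30 0 0 1.35;-575 -257 30 0 0 1.487' 30
python3 -m inch '0 0 0 0 0 0;0 0 0 0 0 0;0 0 0 0 0 0'
python3 - <<'E'
from h import *
o=get_obs();print(o['t'],o['position'],o['orientation'],o['wrist_force'])
c=calibration("wrist");cv2.imwrite("pics/w1.png",cv2.cvtColor(grab_frame("wrist"),cv2.COLOR_RGB2BGR))
print(c); w=-.22506
print(proj(c,U(.60044,.01872,w,[[.015,.0659,.092],[-.03,-.045,.088],[-.091,-.05,.088],[-.03,.03,.098]])))
E
```

```text
t: 1.35
position: [0.6259, 0.0829, 0.2083]
orientation: [-180.0, -0.0, 76.8]
wrist_force: [-0.4, -0.3, 0.2]
finger_gap: 0.0298
grasp_force: 0.0
t: 1.72
position: [0.6241, 0.0857, 0.2091]
orientation: [-180.0, -0.0, 77.2]
wrist_force: [-0.0, -0.4, 0.1]
finger_gap: 0.0301
grasp_force: 0.0
1.725 [0.6240671  0.08572327 0.20905123] [-1.79999990e+02 -6.43453681e-03  7.72256103e+01] [-0.0206883  -0.40787663  0.12076599]
{'fx': 284.2331476262248, 'fy': 284.2331476262248, 'cx': 323.2375419325528, 'cy': 196.86682608925588, 'position': array([0.64150239, 0.16067058, 0.35397216]), 'rotation': array([-17.12998079,   0.05547796, -12.7720533 ])}
[[330.20892336 197.76485369]
 [288.03554497 293.37791913]
 [232.69108935 297.13534633]
 [284.20004613 234.360997  ]]
```

View pics/w1.png

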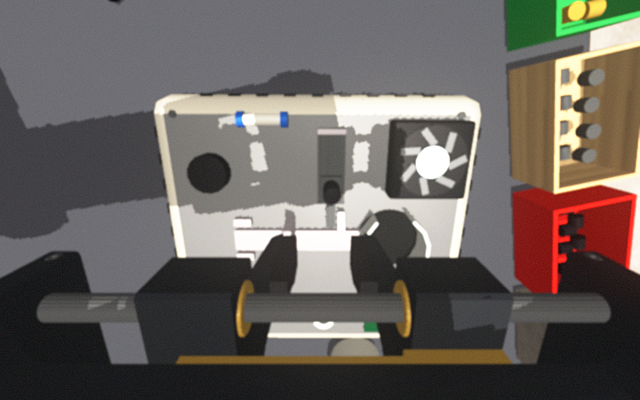

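The wrist view shows the knob at about (332,194) for the top face, against a predicted (330,198), so the estimate holds. I'll shift onto the knob, descend and grip it.

```bash
python3 -m inch '-5 7 0 0 0 0;-5 7 40 0 0 0;-5 7 80 0 0 0;-5 7 115 0 0 0;-5 7 135 0 0 0;-5 7 147 0 0 0;-5 7 147 0 0 0;-5 7 147 0 0 0' 28
python3 -m inch '0 0 0 0 0 0;0 0 0 0 0 0;0 0 0 0 0 0;0 0 0 0 0 0' 10 20
```

```text
t: 2.78
position: [0.631, 0.0781, 0.0628]
orientation: [179.9, -0.0, 77.1]
wrist_force: [0.6, 0.7, -0.4]
finger_gap: 0.028
grasp_force: 0.0
t: 3.28
position: [0.6308, 0.0782, 0.0624]
orientation: [179.9, -0.0, 77.1]
wrist_force: [-1.7, 0.5, 5.9]
finger_gap: 0.0174
grasp_force: 20.0
```

```bash
python3 -m inch '5 0 0 0 0 0;10 0 0 0 0 0;16 0 0 0 0 0;22 0 0 0 0 0;28 0 0 0 0 0;33 0 0 0 0 0;36 0 0 0 0 0;38 0 0 0 0 0;38 0 0 0 0 0'
python3 -m inch '1 0 0 0 0 0;2 0 0 0 0 0;3 0 0 0 0 0;3 0 0 0 0 0'
python3 -m inch '1 0 0 0 0 0;2 0 0 0 0 0;3 0 0 0 0 0;3 0 0 0 0 0'
```

```text
t: 4.4
position: [0.6393, 0.1151, 0.0624]
orientation: [179.9, -0.0, 77.1]
wrist_force: [-0.6, -0.0, 5.0]
finger_gap: 0.0174
grasp_force: 20.0
t: 4.9
position: [0.6399, 0.1179, 0.0624]
orientation: [179.9, 0.0, 77.1]
wrist_force: [-0.7, -1.1, 6.0]
finger_gap: 0.0175
grasp_force: 20.0
t: 5.4
position: [0.6405, 0.1201, 0.0623]
orientation: [180.0, 0.1, 77.1]
wrist_force: [-1.6, -4.3, 5.4]
finger_gap: 0.0173
grasp_force: 20.0
```

```bash
python3 -m inch '1 0 0 0 0 0;2 0 0 0 0 0;3 0 0 0 0 0;3 0 0 0 0 0'
python3 -m inch '1 0 0 0 0 0;2 0 0 0 0 0;2 0 0 0 0 0;2 0 0 0 0 0'
```

```text
t: 5.9
position: [0.6406, 0.1205, 0.0621]
orientation: [-179.9, 0.3, 77.1]
wrist_force: [-7.6, -17.0, 7.9]
finger_gap: 0.0175
grasp_force: 20.0
t: 6.4
position: [0.6407, 0.1207, 0.062]
orientation: [-179.9, 0.5, 77.1]
wrist_force: [-10.7, -24.7, 9.5]
finger_gap: 0.0174
grasp_force: 20.0
```

The knob is on its end stop: no more travel and the force climbs to 27 N. I'll release and lift.

```bash
python3 -m inch '-2 0 0 0 0 0;-2 0 0 0 0 0;-2 0 0 0 0 0;-2 0 -25 0 0 0;-2 0 -60 0 0 0;-2 0 -90 0 0 0;-2 0 -90 0 0 0' 30
python3 - <<'E'
from h import *
o=get_obs();p=o['position'];print(p,o['orientation'])
g=U(.60044,.01872,-.22506,[-.03,0,.065])[0]
print(R.from_euler('xyz',o['orientation'],degrees=True).inv().apply(g-p)*1000)
c=calibration("wrist");im=cv2.cvtColor(grab_frame("wrist"),cv2.COLOR_RGB2BGR)
cv2.imwrite("pics/w2.png",im)
print(proj(c,U(.60044,.01872,-.22506,[[.015,.107,.092],[-.03,.03,.098],[-.03,-.03,.098],[.015,.107,.058]])))
E
```

```text
t: 7.28
position: [0.6419, 0.1243, 0.1539]
orientation: [179.8, -0.1, 77.1]
wrist_force: [0.1, 0.3, -1.0]
finger_gap: 0.03
grasp_force: 0.0
[0.64185676 0.1243253  0.15385175] [ 1.79754952e+02 -6.34176159e-02  7.71382711e+01]
[-112.25586395  -47.24902736   88.52628707]
[[320.29859108 219.52260506]
 [266.8419824  307.76818065]
 [270.67607776 363.79167858]
 [320.54855496 205.47090942]]
```

View pics/w2.png

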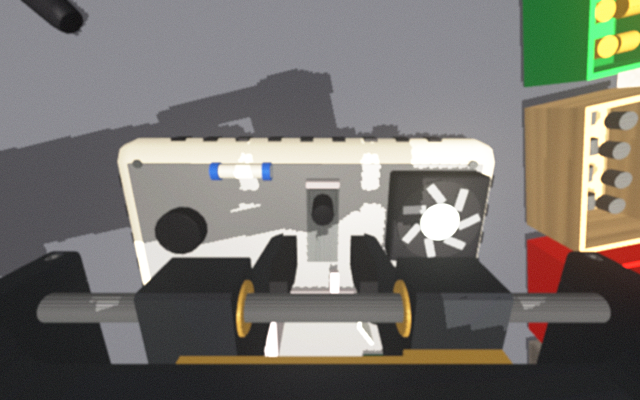

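The knob sits at (322,212), which matches the drawn-back prediction. Next is the bar.

```bash
python3 -m inch '-45 -19 0 0 0 0;-90 -38 0 0 0 0;-112 -47 0 0 0 0;-112 -47 0 0 0 0;-112 -47 30 0 0 0;-112 -47 60 0 0 0;-112 -47 80 0 0 0;-112 -47 88 0 0 0;-112 -47 88 0 0 0' 40
python3 -m inch '0 0 0 0 0 0;0 0 0 0 0 0;0 0 0 0 0 0;0 0 0 0 0 0;0 0 0 0 0 0' 4 40
```

```text
t: 8.45
position: [0.5702, 0.0258, 0.0633]
orientation: [-180.0, -0.0, 77.1]
wrist_force: [0.2, 0.2, 1.1]
finger_gap: 0.0399
grasp_force: 0.0
t: 9.07
position: [0.5708, 0.0251, 0.0642]
orientation: [179.9, -0.0, 77.1]
wrist_force: [4.5, -0.6, 1.1]
finger_gap: 0.0098
grasp_force: 40.0
```

The bar is gripped (gap 9.8 mm). I'll pull 52 mm along tool -y, then measure the pointer against the tab.

```bash
python3 -m inch '0 -6 0 0 0 0;0 -13 0 0 0 0;0 -20 0 0 0 0;0 -27 0 0 0 0;0 -34 0 0 0 0;0 -40 0 0 0 0;0 -46 0 0 0 0;0 -50 0 0 0 0;0 -52 0 0 0 0;0 -52 0 0 0 0'
python3 - <<'E'
from h import *
o=get_obs();p=o['position'];print(R.from_euler('z',.22506).apply(p-[.60044,.01872,0]))
u=lambda x,y:U(.60044,.01872,-.22506,[x,y,.088])
ims=[]
for n in("top","side","wrist"):
    c=calibration(n);im=cv2.cvtColor(grab_frame(n),cv2.COLOR_RGB2BGR);cv2.imwrite(f"pics/{n}3.png",im)
    a=proj(c,u(-.085,-.045))[0];print(n,a,proj(c,u(-.091,-.05)))
    if n!="wrist":
        x,y=(a-[20,25]).astype(int);print(x,y);ims.append(cv2.resize(im[y:y+50,x:x+40],None,fx=10,fy=10,interpolation=2))
cv2.imwrite("pics/ts3.png",np.hstack(ims))
E
```

```text
t: 10.32
position: [0.52, 0.0368, 0.0642]
orientation: [179.8, -0.0, 77.1]
wrist_force: [8.5, -0.1, 0.6]
finger_gap: 0.0094
grasp_force: 40.0
[-0.08242359 -0.00031643  0.06416468]
top [318.35799479 220.09762832] [[319.47581714 222.26268905]]
298 195
side [307.7990638  202.49646482] [[306.31542461 204.36528937]]
287 177
wrist [317.82561909 348.06851067] [[306.72886073 355.50819133]]
```

View pics/ts3.png

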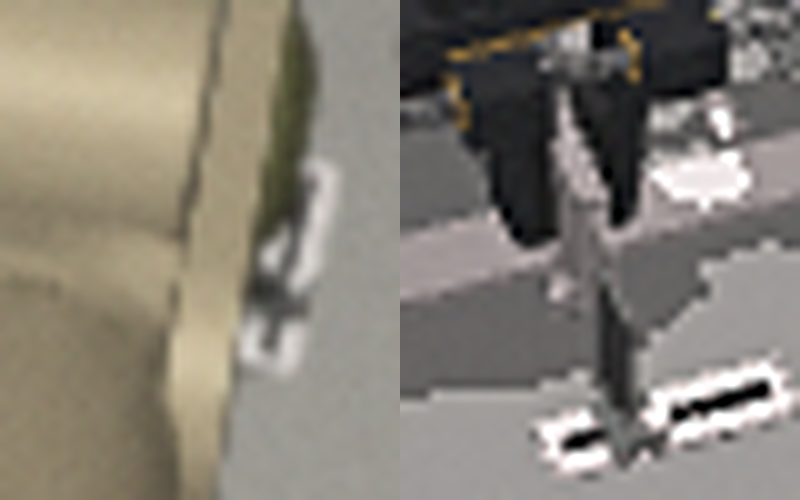

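Side half of the composite: the fingers hold the bar, the bar's -y end is near (600,240), and the tab's near top corner is at about (598,283). The arm hides the bar in the top half. I'll make a tighter relative measurement.

```bash
python3 - <<'E'
from h import *
a=cv2.imread("pics/top0.png");b=cv2.imread("pics/side0.png");c=cv2.imread("pics/side3.png")
T,S=calibration("top"),calibration("side")
f=lambda im,u,w:cv2.resize(im[192:230,u:u+w],None,fx=13,fy=13,interpolation=2)
cv2.imwrite("pics/m.png",np.hstack([f(a,312,24),f(b,299,18),f(c,299,18)]))
u=lambda x,y,z:U(.60044,.01872,-.22506,[x,y,z])
cr=lambda c,o,off,P:((proj(c,P)[0]+.5-[o,192])*13+[off,0]).round()
print("top ptr home",cr(T,312,0,u(-.03,-.045,.088)))
for x in(-.082,-.085,-.088,-.091,-.094):
    print(x,"tab top corner near/far: top",cr(T,312,0,u(x,-.05,.092)),cr(T,312,0,u(x,-.072,.092)),"side",cr(S,299,312,u(x,-.05,.092)),cr(S,299,312,u(x,-.072,.092)),"foot",cr(S,299,312,u(x,-.061,.051)),"ptr side3",cr(S,299,546,u(x,-.045,.088)))
E
```

```text
top ptr home [138. 156.]
-0.082 tab top corner near/far: top [112. 362.] [200. 382.] side [455. 143.] [491. 218.] foot [474. 310.] ptr side3 [681. 139.]
-0.085 tab top corner near/far: top [109. 374.] [197. 394.] side [441. 147.] [478. 222.] foot [460. 314.] ptr side3 [667. 143.]
-0.088 tab top corner near/far: top [106. 386.] [194. 406.] side [427. 150.] [464. 226.] foot [447. 318.] ptr side3 [653. 147.]
-0.091 tab top corner near/far: top [104. 398.] [192. 417.] side [413. 154.] [450. 230.] foot [433. 322.] ptr side3 [640. 150.]
-0.094 tab top corner near/far: top [101. 410.] [189. 429.] side [400. 158.] [436. 234.] foot [420. 326.] ptr side3 [626. 154.]
```

View pics/m.png

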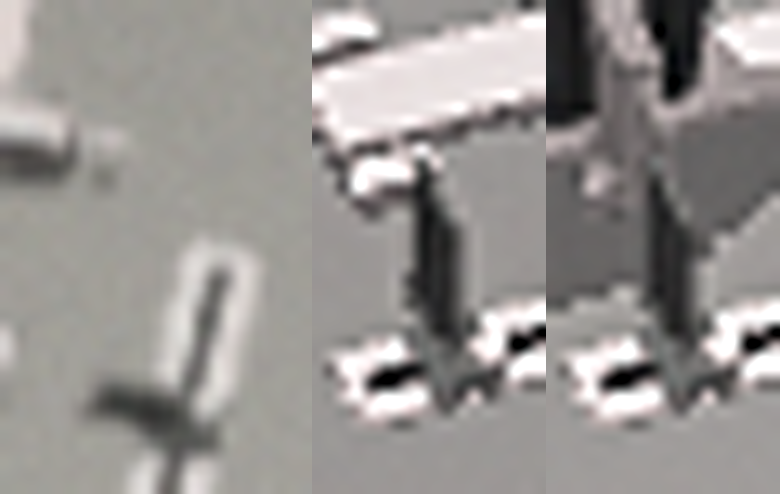

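Both views put the tab near unit x = -0.0895, give or take 1.5 mm. I'll refine that with a silhouette fit.

```bash
cat > fit.py <<'E'
from h import *
import itertools
def sil(c,box,org,sh,k=8):
    P=U(.60044,.01872,-.22506,list(itertools.product(*box)))
    q=(proj(c,P)+.5-org)*k
    m=np.zeros((sh[0]*k,sh[1]*k),np.float32)
    h=cv2.convexHull(q.astype(np.float32)); cv2.fillConvexPoly(m,np.round(h*16).astype(int),1,shift=4)
    return cv2.resize(m,(sh[1],sh[0]),interpolation=cv2.INTER_AREA)
def fit(name,pic,mk,x0,ys,xs):
    c=calibration(name);im=cv2.imread(pic).mean(2)
    org=np.floor(proj(c,U(.60044,.01872,-.22506,[x0[0],x0[1],x0[2]]))[0]-12).astype(int);sh=(24,24)
    I=im[org[1]:org[1]+24,org[0]:org[0]+24]
    W=cv2.dilate((sil(c,mk(*x0[:2]),org,sh)>0).astype(np.uint8),np.ones((7,7)))>0
    best=[]
    for x in xs:
        for y in ys:
            s=cv2.GaussianBlur(sil(c,mk(x,y),org,sh),(0,0),.5)[W]; A=np.c_[s,np.ones_like(s)]
            co,*_=np.linalg.lstsq(A,I[W],rcond=None); w=np.minimum(abs(A@co-I[W]),25)
            best.append((w.sum(),x,y,co[0]))
    best.sort(); return np.round(best[:4],4)
tab=lambda x,y:((x-.0015,x+.0015),(y-.022,y),(.056,.092))
for n,p in(("side","pics/side0.png"),("side","pics/side3.png"),("top","pics/top0.png")):
    print(n,p);print(fit(n,p,tab,(-.09,-.05,.075),np.arange(-.056,-.043,.001),np.arange(-.100,-.078,.0005)))
E
python3 fit.py
```

```text
side pics/side0.png
[[ 2.9818299e+03 -9.2000000e-02 -5.4000000e-02 -1.3079380e+02]
 [ 3.0066591e+03 -9.2000000e-02 -5.6000000e-02 -1.3001300e+02]
 [ 3.0107914e+03 -9.2500000e-02 -5.5000000e-02 -1.3113270e+02]
 [ 3.0109859e+03 -9.2000000e-02 -5.3000000e-02 -1.2838630e+02]]
side pics/side3.png
[[ 2.9882150e+03 -8.1000000e-02 -5.6000000e-02  5.0292900e+01]
 [ 3.0191292e+03 -8.1500000e-02 -5.6000000e-02  4.9708200e+01]
 [ 3.0234266e+03 -8.0500000e-02 -5.6000000e-02  4.7315500e+01]
 [ 3.0334602e+03 -8.2000000e-02 -5.6000000e-02  4.9695400e+01]]
top pics/top0.png
[[ 1.5510412e+03 -8.9000000e-02 -4.8000000e-02 -1.0603710e+02]
 [ 1.5968113e+03 -8.9000000e-02 -4.9000000e-02 -1.0639750e+02]
 [ 1.6041996e+03 -8.9500000e-02 -4.8000000e-02 -1.0642040e+02]
 [ 1.6124062e+03 -8.9000000e-02 -4.7000000e-02 -1.0180650e+02]]
```

The fits spread over 89–92 mm, which is looser than I want for the mark. There is plenty of time, so I'll bring the clamp gently home, let go briefly and take a close wrist look at the pointer and tab together.

```bash
python3 -m inch '0 7 0 0 0 0;0 15 0 0 0 0;0 23 0 0 0 0;0 31 0 0 0 0;0 39 0 0 0 0;0 46 0 0 0 0;0 50 0 0 0 0;0 52 0 0 0 0;0 52 0 0 0 0'
python3 -m inch '0 0 0 0 0 0;0 0 0 0 0 0;0 0 -30 0 0 0;0 0 -70 0 0 0;0 0 -106 0 0 0;-40 -15 -106 0 0 0;-80 -30 -106 0 0 0;-80 -30 -106 0 0 0;-80 -30 -106 0 0 0;-80 -30 -106 0 0 0' 40
python3 - <<'E'
from h import *
o=get_obs();p=o['position'];print(R.from_euler('z',.22506).apply(p-[.60044,.01872,0]))
c=calibration("wrist");im=cv2.cvtColor(grab_frame("wrist"),cv2.COLOR_RGB2BGR);cv2.imwrite("pics/w4.png",im)
np.save("w4.npy",c,allow_pickle=True)
q=proj(c,U(.60044,.01872,-.22506,[[-.03,-.045,.088],[-.09,-.05,.088],[-.09,-.05,.092],[-.03,-.03,.098]]));print(q)
x,y=np.clip((q[:2].mean(0)-[80,60]).astype(int),0,[480,280]);print(x,y)
cv2.imwrite("pics/w4c.png",cv2.resize(im[y:y+120,x:x+160],None,fx=5,fy=5,interpolation=2))
E
```

```text
t: 11.6
position: [0.5706, 0.0251, 0.0641]
orientation: [180.0, -0.0, 77.1]
wrist_force: [4.4, -0.9, 5.6]
finger_gap: 0.0101
grasp_force: 40.0
t: 12.85
position: [0.5233, -0.0453, 0.1694]
orientation: [-180.0, -0.0, 77.2]
wrist_force: [0.9, -0.1, 0.5]
finger_gap: 0.0404
grasp_force: 0.0
[-0.06095077 -0.07959061  0.16944523]
[[361.53857324 164.40528442]
 [287.22843609 170.3951528 ]
 [286.61255237 171.42668807]
 [364.0338051  147.22196939]]
244 107
```

View pics/w4c.png

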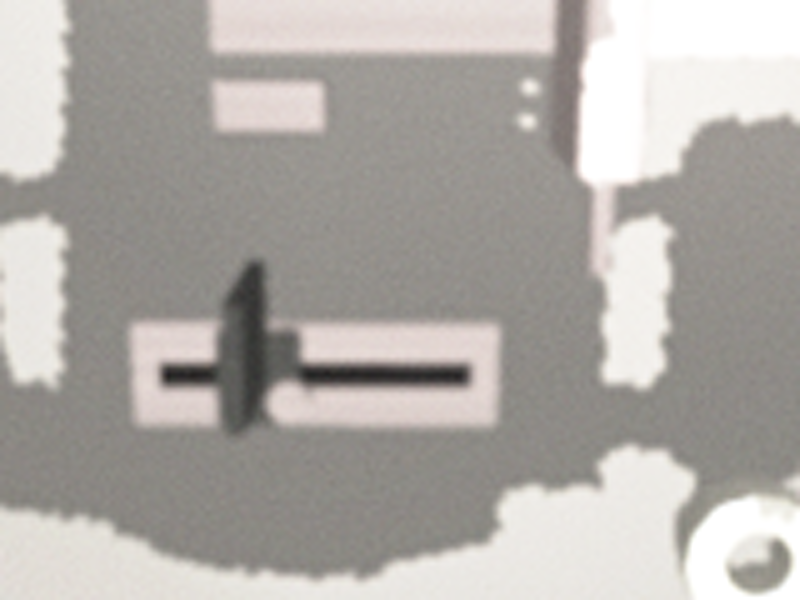

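The close crop shows the pointer at x 590–612 with its tip at y≈272. The tab's lit top face is at x 220–247, y 300–430, its left edge at 220. I'll convert these edges to unit x.

```bash
python3 - <<'E'
from h import *
c=np.load("w4.npy",allow_pickle=True).item()
im=cv2.imread("pics/w4.png").mean(2)
def bp(u,v,z):
    d=R.from_euler('xyz',c['rotation'],degrees=True).apply([(u-c['cx'])/c['fx'],-(v-c['cy'])/c['fy'],-1]);P=c['position']+d*(z-c['position'][2])/d[2]
    return R.from_euler('z',.22506).apply(P-[.60044,.01872,0])*1000
f=lambda X,Y:(244+X/5-.4,107+Y/5-.4)
print("tab left edge(-1.5)",bp(*f(220,370),.092),"tab top near R/L",bp(*f(245,292),.092),bp(*f(222,305),.092),"end",bp(*f(235,432),.092))
print("ptr R(+1.5)",bp(*f(612,230),.0895),bp(*f(612,230),.093),"tip",bp(*f(601,272),.0895))
for r in(175,180,185,190):print(r,im[r,284:302].astype(int))
for r in(150,154,158):print(r,im[r,358:372].astype(int))
E
```

```text
tab left edge(-1.5) [-89.48111958 -57.51565249  92.        ] tab top near R/L [-85.0700601  -44.81241031  92.        ] [-88.78512734 -46.90536682  92.        ] end [-87.4052874  -67.90909969  92.        ]
ptr R(+1.5) [-27.06528665 -35.29000584  89.5       ] [-27.58589095 -34.78172396  93.        ] tip [-28.51318173 -41.97427073  89.5       ]
175 [216 211 188 139  99  92  90  87  75  60  54  59  65  81  91  94  88  89]
180 [86 88 78 82 88 92 94 93 77 61 55 57 65 80 89 93 95 93]
185 [195 195 177 147 107  92  91  91  78  66  57  65  84 132 175 204 214 217]
190 [205 204 194 165 118  95  86  88  82  72  77  95  96 122 156 193 207 213]
150 [150 147 143 148 179 213 222 220 191 156 148 159 170 172]
154 [144 145 148 148 183 213 220 224 224 231 240 241 240 240]
158 [142 145 140 156 188 213 217 210 218 236 240 242 241 240]
```

The tab is at about -88.2 mm and the pointer's home at -28.4 mm in this view, so the travel is 59.8 ±0.5 mm, in line with the earlier estimates. I'll re-grip and pull.

```bash
python3 -m inch '40 15 0 0 0 0;80 30 0 0 0 0;80 30 0 0 0 0;80 30 35 0 0 0;80 30 70 0 0 0;80 30 95 0 0 0;80 30 105 0 0 0;80 30 105 0 0 0;80 30 105 0 0 0' 40
python3 -m inch '0 0 0 0 0 0;0 0 0 0 0 0;0 0 0 0 0 0;0 0 0 0 0 0;0 0 0 0 0 0' 4 40
python3 -c "
from h import *
print(R.from_euler('z',.22506).apply(get_obs()['position']-[.60044,.01872,0])*1000)"
python3 -m inch '0 -7 0 0 0 0;0 -14 0 0 0 0;0 -21 0 0 0 0;0 -28 0 0 0 0;0 -35 0 0 0 0;0 -42 0 0 0 0;0 -49 0 0 0 0;0 -55 0 0 0 0;0 -58 0 0 0 0;0 -60 0 0 0 0'
python3 -m inch '0 0 0 0 0 0;0 0 0 0 0 0;0 0 0 0 0 0'
python3 -c "
from h import *
print(R.from_euler('z',.22506).apply(get_obs()['position']-[.60044,.01872,0])*1000)"
```

```text
t: 14.02
position: [0.5707, 0.0251, 0.0658]
orientation: [179.9, -0.0, 77.1]
wrist_force: [0.8, 0.8, 0.2]
finger_gap: 0.0399
grasp_force: 0.0
t: 14.65
position: [0.5706, 0.0251, 0.0649]
orientation: [179.9, -0.0, 77.1]
wrist_force: [3.3, 0.6, -0.7]
finger_gap: 0.0098
grasp_force: 40.0
[-30.47668282  -0.42245541  64.92306627]
t: 15.9
position: [0.5123, 0.0386, 0.0649]
orientation: [179.8, -0.0, 77.1]
wrist_force: [8.3, 0.2, -3.7]
finger_gap: 0.0093
grasp_force: 40.0
t: 16.27
position: [0.5123, 0.0386, 0.0649]
orientation: [179.9, -0.0, 77.1]
wrist_force: [8.6, -1.0, -4.0]
finger_gap: 0.0097
grasp_force: 40.0
[-90.33212152  -0.32305642  64.93664753]
```

```bash
python3 - <<'E'
from h import *
im=cv2.cvtColor(grab_frame("side"),cv2.COLOR_RGB2BGR)
cv2.imwrite("pics/fin.png",cv2.resize(im[165:230,285:365],None,fx=9,fy=9,interpolation=2))
E
```

```text
(no output)
```

View pics/fin.png

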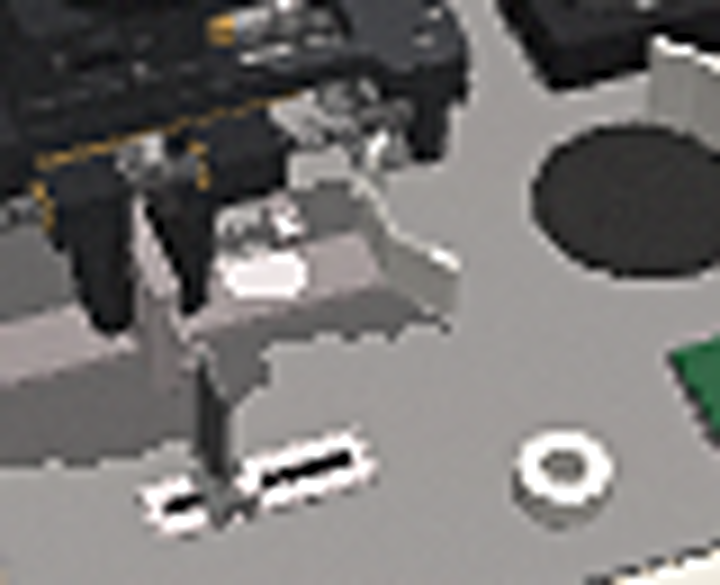

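The final view shows the fingers on the bar at about (165,260). The pointer runs down to about (200,345) and meets the tab's top corner at (205,360). The spacer at (562,470) is undisturbed. I'll hand in.

```bash
python3 -c "
from cell import *
print(close_job())"
```

```text
the job is handed in; nothing more can be done
None
```

The lock is on its end stop and the gripper is holding the clamp about 59.9 mm out, with the pointer at the index tab (estimated to about ±0.5 mm); I drew it out to 52 mm first, then eased it home and let go briefly for a close measurement before this final pull.

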